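# Turn and hold the interlock key switch

## Robot

A 6-joint arm with a two-finger parallel gripper is mounted at the origin on the work surface. World frame = base frame: x ahead of the robot, y to its left, z up, the work surface at z = 0. Lengths are in mm, angles in degrees, forces in N, time in s.
With the tool pointing down it reaches from about 350 to 850 mm from the base axis. Payload 8.1 kg.
Tool frame: the origin (TCP) lies midway between the tips of the shut fingers; the grasp point (between the pads) lies 19 mm behind it; y points along the fingers, x is the direction in which the jaws open and shut, and the axes are right-handed (so a half turn about y gives the same grasp; the last joint's range is limited). The gripper opens to 85 mm and grips with 20 to 120 N. Pads are 22 mm wide; open, the fingers measure 114 mm over their backs; the gripper's body (76 mm by 85 mm) begins 54 mm behind the grasp point. The pads swing forward as they close: fully open they stand 13 mm farther back than shut.
Start: joints at [64.607, 7.471, 85.268, -0, 87.261, -4.893], TCP at [210.108, 562.014, 231.292] pointing down, gripper open.
Joint ranges: [-169.43, 169.43], [-51.17, 129.36], [1.28, 143.12], [-76.62, 256.62], [0, 156.53], [-152.29, 152.29]. Speed limits (degrees/s): [136.94, 136.94, 159.86, 180, 180, 180].

## Interface

Orientations are given as [roll, pitch, yaw] about the fixed x, y, z axes, in that order (R = Rz(yaw) Ry(pitch) Rx(roll)).
In Python, from bench import r gives the robot as it stands.
- The arm moves only by the tool move_arm, never from a script. Its arguments are lists of equal length, an entry for each row: "linear": the shift along the tool's x, y, z normalised to -1 to 1, where 1 is 300 mm, a list of three; "twist": the turn, a rotation vector about the tool's x, y, z normalised to -1 to 1, where 1 is pi/2 rad, a list of three; "hand": the opening, from -1 (shut) to 1 (fully open). A call has 1 to 12 rows; each row is the pose to reach, as a shift and turn from the pose measured when the call began, along the tool's axes at that moment; what a row does not reach only later rows make up. A row lasts 1/12 s, in which the tool goes at most 41.7 mm and 7.16 degrees, less where a joint would pass 70% of its speed; a pose out of reach is approached as far as the arm can. A call with a number of a shift or a turn outside -1 to 1 is refused whole. A call with a gripper value outside its range is refused whole. The fingers move at their own pace and stop on an object; "force" is the grip in N (left out, the last holds). Time passes only in rows, so rows that repeat a pose let the fingers close. It gives the time, the measured TCP pose, the force and the opening at its end, in the units of the state.
- r.sense(): the state, without advancing time (a new reading comes with each control period).
- r.snapshot(name): name is "scene" or "top" or "wrist"; returns a dict with "frame" (420x560x3 uint8, red, green, blue), "range_z" (420x560 float32, mm along the optical axis (not along the pixel's ray), 0 where there is no reading), "intrinsics" (3x3 intrinsics, pixels), "dist_coeffs" ([k1, k2, p1, p2, k3] as OpenCV has them; the pictures are not rectified), "R" (3x3) and "t" (3): a world point X has camera coordinates R X + t; the wrist camera has in their place "hand_eye" (4x4, takes a point from camera to tool coordinates, whose origin is the TCP and whose axes are the tool frame's). Camera axes: x right, y down, z forward; pixel columns grow to the right and rows downward; lengths in mm; the calibration is good to about 2 mm. A picture is of the moment at which its call begins: read the wrist's pose just before it.
- r.hand_in(): hands the job in, once; it reports no verdict.
The state is a dict: "time": time; "joint_pos": joint angles; "qd": joint speeds; "joint_efforts": joint torques, N m; "tool_pos": TCP position; "tcp_rot": TCP orientation; "ft_force": force on the tool from outside, world axes, zero at the start; "wrist_torque": the same for the moment, N m; "finger_gap": finger opening in mm.
Only numpy, scipy, OpenCV 4.12 (cv2) and the standard library are available. Lean on these libraries where they do the work, as an engineer would, in place of code of your own. Each camera call takes 0.05 s, during which the arm holds its last target. There are 200 camera calls.

## Task

Take the key with the square-cornered bow from its stand, line its lug up with the slot of the keyway in the top of the white interlock box, and push it down past the sticky pins until its collar sits on the plate. Then turn it clockwise a quarter turn (seen from above) and finish while still gripping the key and holding it turned, because the switch springs back when let go. Leave the round-bowed key and the other things on the bench where they are.

Things in the scene. Friction and masses are not known exactly. Their poses are not given: they have to be found in the camera images.
- key: The key to use: steel, 85 mm tall, 120 g, upright in a grey stand. Origin on the stem's axis at its lower tip, z up, x the way its lug faces. From the tip up: cone of diameter 5 to 10 mm to z = 5, stem of diameter 10 to z = 38, collar of diameter 20 at z = 38 to 42, neck of diameter 8, flat square bow from z = 48 to 80. In its stand the tip is 7 mm above the bench; lift it straight up 42 mm to free it.
- key_bow (a point): Centre of the key's bow, on the axis, 64 mm above its tip; axes as the key's. The bow is a flat plate 34 mm wide (x), 7 mm thick (y), 32 mm high, with square corners; a step 8 mm wide, 5 mm high stands on its top edge at the lug's side (x = 8 to 16). Grip it from above across its thickness, along y.
- key_lug (a point): Outer end of the key's lug, 14 mm from the stem's axis along x and 19 mm above the tip. The lug is 5 mm thick (y) and spans 14 to 23.5 mm above the tip; its lower edge is rounded.
- key_stand: Fixed grey plastic block 60 (x) x 50 (y) x 45 mm high in which the key hangs by its collar. Origin: centre of the underside, on the axis of its hole; x points along the slot of the hole, the way the key's lug faces.
- keyway (a point): Centre of the keyhole, on the top face of the lock plate (60 mm above the bench). z up, x along the slot, turning with the box. The hole is a 12 mm square on the axis with a slot 8 mm wide out to x = 16. It takes the key only upright with its lug facing x. Home: collar on the plate, tip 38 mm below this point. Engraved bars mark the slot direction (x) and the turned position (-y).
- lock_box: White interlock box fixed to the bench, 174 (x) x 130 (y) x 54 mm, with an aluminium lock plate 64 mm square, 6 mm thick, on its top; origin under the keyhole, axes as the keyway's. From 9 mm depth two sticky sprung pins squeeze the stem: pushing in takes 5 to 15 N until home. The lug meets the slot at 14 mm; small twists help it in. The lug can turn only within about 3 mm of home; turned, it cannot be pulled out.
- switch (a joint): Angle of the lock's plug, turned by the lug: 0 at rest (slot open), growing clockwise seen from above; stop at 1.70 rad. A spring drives it back (0.02 N m at 0, 0.065 N m at a quarter turn). With the play of the lug it lags the key by 0.15 to 0.2 rad: turn the key some 0.1 rad past a quarter. The switch makes at 1.25 rad.
- spare_key: Another steel key, not to be used: like the first but with a round disc bow 34 mm across and no lug. Stands upright in its own stand. Origin at its tip, z up; tip 7 mm above the bench.
- spare_stand: Fixed grey block like key_stand (same size and origin) holding the spare key; the two stands may stand in either place.
- beaker: Glass beaker, 72 mm wide, 95 mm tall; origin under its centre. Leave alone.
- reagent_bottle: Amber glass bottle, 66 mm wide, 130 mm tall; origin under its centre. Leave alone.
- measuring_cylinder: Slim glass measuring cylinder, foot 64 mm, 204 mm tall; origin under its centre. Leave alone.
- petri_dish: Clear round dish, 88 mm wide, 14 mm high; origin under its centre. Leave alone.
- spatula: Steel spatula 170 mm long lying flat; origin about its middle. Leave alone.
- hair_dryer: Black hair dryer lying on its side, 160 mm long, 74 mm high; origin under its barrel. Leave alone.
Not all that is in view belongs to the job. Leave any green look-alike of the key alone. Of the things that look like the lock_box, the larger one is meant.

How it is judged:
By the outcome, as a careful person would: the job done as asked, in the order asked, and still so for the second after the job is handed in, while the arm keeps its last pose, push and grip.
It also fails if it takes over 51 s, if anything falls off the work surface, if the arm or the gripper's body presses on something with over 40 N, if the wrist force passes 120 N, or if a joint passes its speed limit or range.

## Working session

There is one attempt and no reset: what is moved stays moved. The work goes in short steps, Python scripts to look and compute and a tool call to move; the robot and the scene stay as the last step left them, time stands still between calls to the robot, and variables do not carry over. Pictures are saved under pics/ and viewed, on a budget of 10 in all, crops included, one or two more only if the job needs it, and the job is handed in when it is done.

Besides the shell and the picture viewer there is one more tool, called after "Emit:" by a JSON object that holds its "op" and its "data", one argument or row to a line. move_arm: Moves the arm, as the interface text tells. Scaled input: -1 to 1 covers 300 mm each way for a shift and pi/2 rad each way for a turn. Its arguments: {"type":"object","properties":{"linear":{"type":"array","items":{"type":"array","items":{"type":"number","minimum":-1,"maximum":1}}},"twist":{"type":"array","items":{"type":"array","items":{"type":"number","minimum":-1,"maximum":1}}},"hand":{"type":"array","items":{"type":"number"}},"force":{"type":"number"}},"required":["linear","twist","hand"]}

```bash
mkdir -p pics; ls
cat > h.py <<'E'
import numpy as np, cv2
from bench import r
def snap(n):
    s=r.sense(); d=r.snapshot(n); d['s']=s
    return d
def save(d,n,crop=None,scale=1):
    f=d['frame'][:,:,::-1]
    if crop: f=f[crop[1]:crop[3],crop[0]:crop[2]]
    if scale!=1: f=cv2.resize(f,None,fx=scale,fy=scale,interpolation=cv2.INTER_CUBIC)
    cv2.imwrite('pics/'+n+'.png',f)
def c2w(d):
    if 'R' in d and d['R'] is not None:
        R=np.array(d['R']);t=np.array(d['t']).ravel(); return R.T,-R.T@t
    H=np.array(d['hand_eye']);s=d['s'];
    from scipy.spatial.transform import Rotation as Ro
    Rt=Ro.from_euler('xyz',s['tcp_rot'],degrees=True).as_matrix()
    return Rt@H[:3,:3],Rt@H[:3,3]+np.array(s['tool_pos'])
def rays(d,px):
    p=cv2.undistortPoints(np.array(px,float).reshape(-1,1,2),np.array(d['intrinsics']),np.array(d['dist_coeffs'])).reshape(-1,2)
    return np.c_[p,np.ones(len(p))]
def onplane(d,px,z):
    R,o=c2w(d);v=rays(d,px)@R.T
    return o+v*((z-o[2])/v[:,2])[:,None]
def depthpt(d,px):
    R,o=c2w(d);px=np.array(px).reshape(-1,2)
    z=np.array([d['range_z'][int(round(b)),int(round(a))] for a,b in px])
    return o+(rays(d,px)*z[:,None])@R.T
def cloud(d):
    u,v=np.meshgrid(np.arange(560),np.arange(420)); px=np.c_[u.ravel(),v.ravel()]
    R,o=c2w(d); return (o+(rays(d,px)*d['range_z'].reshape(-1,1))@R.T).reshape(420,560,3)
E
python3 - <<'E'
from h import *
for n in('scene','top'):
    d=snap(n); save(d,n); print(n,c2w(d)[1])
a=cv2.imread('pics/scene.png');b=cv2.imread('pics/top.png')
print(r.sense())
E
```

```text
pics
scene [ 885.45451221 -420.77161029  966.46930913]
top [ 424.77987913  104.39193163 1255.37519927]
{'time': 0.1, 'joint_pos': array([ 6.46050380e+01,  7.51378932e+00,  8.53223775e+01,  1.52314855e-03,
        8.72602018e+01, -4.89176147e+00]), 'qd': array([ 0.04457108, -0.06166954, -0.14157032, -0.01859774, -0.01593237,
        0.05049421]), 'joint_efforts': array([ 5.71639575e-04, -5.70946705e+01, -5.01939940e+01, -2.41562166e-04,
        8.04562034e-03, -1.67845121e-05]), 'tool_pos': array([209.90515657, 561.56963364, 230.32429943]), 'tcp_rot': array([-89.99026654,   0.09588796,  69.49673357]), 'ft_force': array([-0.22909657, -0.42156561, -0.1467798 ]), 'wrist_torque': array([ 0.0025133 , -0.03936487,  0.02553143]), 'finger_gap': 85.37644805871676}
```

View pics/top.png

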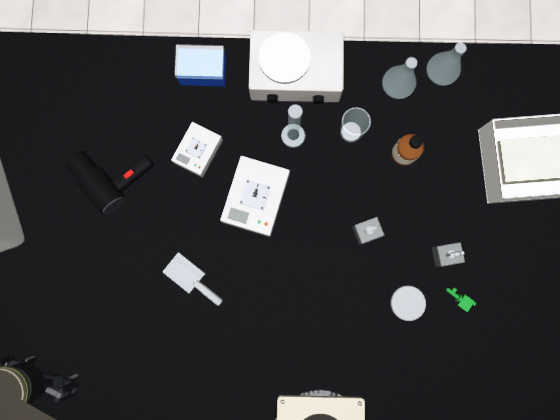

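View pics/scene.png

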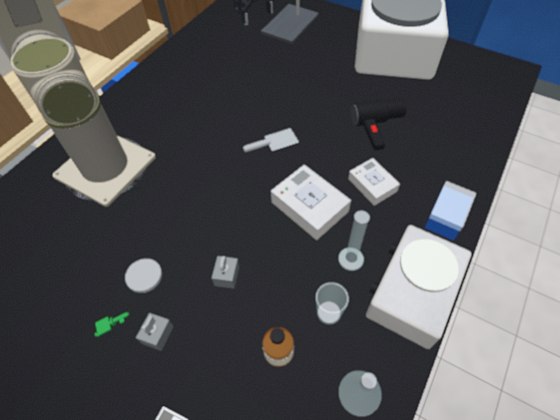

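The top view shows the large box at about (255,196) and a small look-alike at (197,149). The stands are at (370,230) and (450,254), with the green decoy key at (461,299). Next I'll enlarge the stands and the plate.

Run:
```python
from h import *
d=snap('top');e=snap('scene')
def cr(d,x,y,w,n): return cv2.resize(d['frame'][y-w:y+w,x-w:x+w,::-1],(n,n),interpolation=cv2.INTER_CUBIC)
m=np.vstack([np.hstack([cr(d,368,230,20,260),cr(d,450,254,20,260),cr(d,255,196,26,260)]),np.hstack([cr(e,226,268,24,260),cr(e,152,328,24,260),cr(e,311,195,40,260)])])
cv2.imwrite('pics/m1.png',m)
print(onplane(d,[(370,230),(450,254)],80), onplane(d,[(255,196)],60))
print(depthpt(d,[(370,230),(255,196),(255,180),(450,254)]))
```

```text
[[ 522.20044597 -109.70291927   80.        ]
 [ 468.38305237 -304.10135153   80.        ]] [[602.61963649 175.86631023  60.        ]]
[[ 521.68431048 -108.56864184   86.22715378]
 [ 608.65745273  178.29292827   19.4159602 ]
 [ 644.69791     177.53162311   52.93473684]
 [ 468.13312205 -301.75989676   86.73716799]]
```

View pics/m1.png

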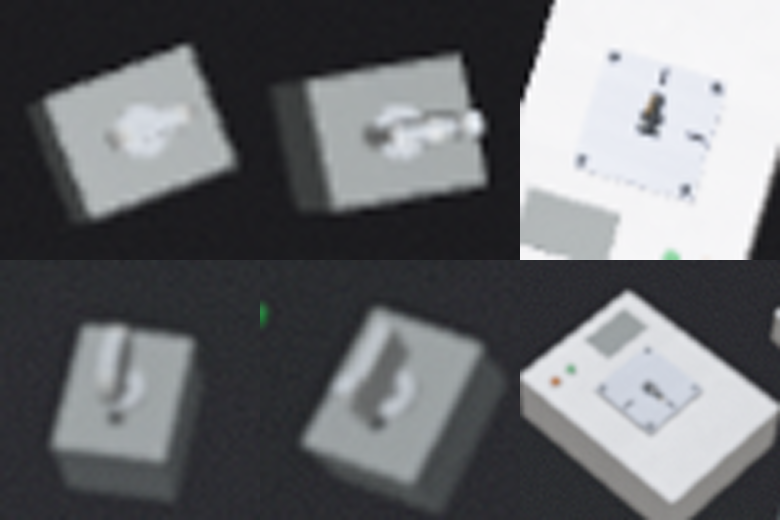

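The right stand (450,254) seems to hold the square-bow key, and the left one the round key. The slots look like they face image-left. On the plate, the bars show x up and -y to the right. I'll confirm all of this with the wrist camera.

```bash
cat >> h.py <<'E'
from scipy.spatial.transform import Rotation as Ro
def go(pos,yaw,base=None,roll=-90):
    s=r.sense(); R0=Ro.from_euler('xyz',s['tcp_rot'],degrees=True); R1=Ro.from_euler('xyz',[-90,0,yaw],degrees=True)
    l=R0.inv().apply(np.array(pos)-s['tool_pos'])/300; t=(R0.inv()*R1).as_rotvec()/(np.pi/2)
    print('t',round(s['time'],2),'pos',s['tool_pos'].round(1),'rot',s['tcp_rot'].round(2),'q',s['joint_pos'].round(1),'F',s['ft_force'].round(1),'gap',round(s['finger_gap'],1))
    print('linear',l.round(4),'twist',t.round(4))
E
python3 - <<'E'
from h import *
d=snap('wrist');print(d['hand_eye'],d['intrinsics'])
for n in ('top','scene'):
    d=snap(n);P=cloud(d);f=d['frame'].astype(int)
    for nm,c in(('A',(522,-110)),('B',(468,-304)),('box',(603,176))):
        near=np.hypot(P[...,0]-c[0],P[...,1]-c[1])<(45 if nm!='box' else 120)
        lo,hi=(38,52) if nm!='box' else (48,66)
        k=near&(P[...,2]>lo)&(P[...,2]<hi)
        q=P[k]; 
        rc=cv2.minAreaRect(q[:,:2].astype(np.float32)); print(n,nm,rc,q[:,2].mean())
go([468,-150,231],-10)
E
```

```text
[[ 9.99999791e-01  6.05599173e-04 -2.25636943e-04 -7.69894158e-02]
 [ 3.84446334e-04 -2.76791981e-01  9.60929785e-01 -1.42857674e+02]
 [ 5.19483786e-04 -9.60929671e-01 -2.76792156e-01  6.90336959e+01]
 [ 0.00000000e+00  0.00000000e+00  0.00000000e+00  1.00000000e+00]] [[376.41165763   0.         279.39086753]
 [  0.         376.41165763 211.8983752 ]
 [  0.           0.           1.        ]]
top A ((526.3207397460938, -112.84951782226562), (49.80281066894531, 61.67082595825195), 21.888404846191406) 44.68460754939079
top B ((470.8917236328125, -317.43817138671875), (49.95433807373047, 60.4048957824707), 11.73695182800293) 44.75235005727793
top box ((607.6737060546875, 177.95947265625), (130.28921508789062, 174.31387329101562), 74.59158325195312) 54.95977504562113
scene A ((525.576416015625, -115.59767150878906), (51.154170989990234, 61.652774810791016), 22.46538734436035) 45.8100206448954
scene B ((470.77154541015625, -317.6223449707031), (52.1184196472168, 59.222896575927734), 10.925060272216797) 46.43500313933404
scene box ((606.771240234375, 175.6705322265625), (132.95578002929688, 177.2160186767578), 74.2632064819336) 56.0360707188271
t 0.35 pos [210.1 561.9 231.1] rot [-9.00e+01  2.00e-02  6.95e+01] q [64.6  7.5 85.3  0.  87.3 -4.9] F [ 1.  -0.1  0.8] gap 85.2
linear [-1.9216e+00  9.0000e-04 -1.6364e+00] twist [ 1.000e-04  8.833e-01 -2.000e-04]
```

Emit:
{"op": "move_arm", "data": {
  "linear": [
    [-0.545,-0.1,-0.969],
    [-0.545,-0.1,-0.969],
    [-0.545,-0.1,-0.969],
    [-0.545,-0.1,-0.969],
    [-0.545,-0.1,-0.969],
    [-0.545,-0.1,-0.969],
    [-0.545,-0.1,-0.969],
    [-0.545,-0.1,-0.969],
    [-0.545,-0.1,-0.969],
    [-0.545,-0.1,-0.969],
    [-0.545,-0.1,-0.969],
    [-0.545,-0.1,-0.969]
  ],
  "twist": [
    [0,0.883,0],
    [0,0.883,0],
    [0,0.883,0],
    [0,0.883,0],
    [0,0.883,0],
    [0,0.883,0],
    [0,0.883,0],
    [0,0.883,0],
    [0,0.883,0],
    [0,0.883,0],
    [0,0.883,0],
    [0,0.883,0]
  ],
  "hand": [1,1,1,1,1,1,1,1,1,1,1,1]
}}

```text
time: 1.35
tool_pos: [425.4, 306.5, 261.2]
tcp_rot: [-90.0, 0.0, -10.4]
ft_force: [-0.4, -0.1, 0.2]
finger_gap: 85.3
```

Run:
```python
from h import *
go([570,180,261],-75)
```

```text
t 1.35 pos [425.4 306.5 261.2] rot [-90.02   0.   -10.38] q [30.2 -4.9 94.7 -0.  90.2 40.6] F [-0.4 -0.1  0.2] gap 85.3
linear [ 0.55    0.0007 -0.3279] twist [2.00e-04 7.18e-01 1.00e-04]
```

Emit:
{"op": "move_arm", "data": {
  "linear": [
    [0.55,0,-0.328],
    [0.55,0,-0.328],
    [0.55,0,-0.328],
    [0.55,0,-0.328],
    [0.55,0,-0.328],
    [0.55,0,-0.328],
    [0.55,0,-0.328],
    [0.55,0,-0.328],
    [0.55,0,-0.328],
    [0.55,0,-0.328],
    [0.55,0,-0.328]
  ],
  "twist": [
    [0,0.718,0],
    [0,0.718,0],
    [0,0.718,0],
    [0,0.718,0],
    [0,0.718,0],
    [0,0.718,0],
    [0,0.718,0],
    [0,0.718,0],
    [0,0.718,0],
    [0,0.718,0],
    [0,0.718,0]
  ],
  "hand": [1,1,1,1,1,1,1,1,1,1,1]
}}

```text
time: 2.27
tool_pos: [569.9, 180.2, 261.1]
tcp_rot: [-90.0, -0.0, -74.7]
ft_force: [0.2, -0.6, 0.5]
finger_gap: 85.7
```

Run:
```python
from h import *
d=snap('wrist');np.savez('box.npz',**{k:v for k,v in d.items() if k!='s'})
save(d,'wb')
P=cloud(d);k=(np.abs(P[...,2]-55)<4)
print(cv2.minAreaRect(P[k][:,:2].astype(np.float32)))
go([470,-120,261],-160)
```

```text
((638.4984741210938, 78.16842651367188), (253.39776611328125, 380.7860107421875), 4.230510234832764)
t 2.32 pos [569.9 180.2 261.1] rot [-9.001e+01 -2.000e-02 -7.463e+01] q [12.6  6.5 83.2 -0.  90.3 87.3] F [ 0.2 -0.6  0.3] gap 85.5
linear [ 0.8766  0.0009 -0.5863] twist [-0.000e+00  9.485e-01  2.000e-04]
```

View pics/wb.png

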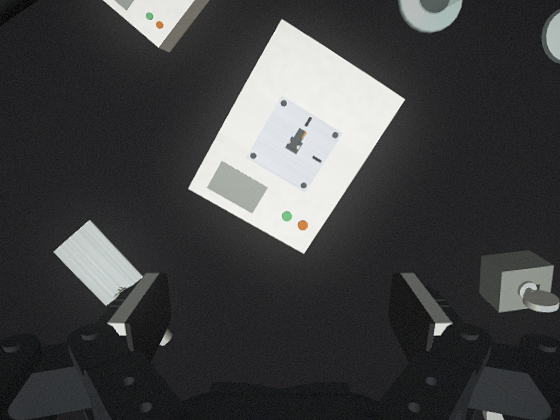

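The wrist view shows the plate centred near (295,143), with its screws at (283,103), (335,135), (304,185) and (253,156). The x bar is at (308,121) and the -y bar at (317,159). At the right edge, (540,297), is the spare key's round bow.

```bash
cat > box.py <<'E'
from h import *
def box(d,win,zoom=None):
    x0,y0,x1,y1=win
    g=cv2.cvtColor(d['frame'],cv2.COLOR_RGB2GRAY); m=(g<120).astype(np.uint8); w=np.zeros_like(m); w[y0:y1,x0:x1]=1
    n,l,st,c=cv2.connectedComponentsWithStats(m*w)
    for i in range(1,n):
        if 4<st[i,4]<1500: print(st[i],c[i].round(1),onplane(d,[c[i]],60)[0].round(1))
E
python3 - <<'E'
from box import *
d=snap('wrist'); box(d,(245,95,345,195)); save(d,'wbz',(245,90,350,195),5)
m=(cv2.cvtColor(d['frame'],cv2.COLOR_RGB2GRAY)>140).astype(np.uint8)
c=[k for k in cv2.findContours(m,0,2)[0] if cv2.pointPolygonTest(k,(300,110),False)>0][0]
b=cv2.boxPoints(cv2.minAreaRect(c)); ap=cv2.approxPolyDP(c,8,True).reshape(-1,2); q=onplane(d,ap,54); print(q,cv2.minAreaRect(q[:,:2].astype(np.float32)))
E
```

```text
[281 101   5   5  23] [283.2 103. ] [640.5 195.2  60. ]
[305 117   7   9  23] [307.8 121. ] [631.3 169.8  60. ]
[286 129  19  24 199] [295.4 140.9] [611.3 175.6  60. ]
[333 133   5   5  18] [334.7 134.7] [626.2 143.   60. ]
[251 153   5   5  20] [253.  155.1] [588.7 209.4  60. ]
[313 156   8   6  18] [316.4 158.7] [600.9 152.6  60. ]
[301 183   5   5  20] [303.  185.1] [574.  157.4  60. ]
[[708.39269236 215.03187458  54.        ]
 [541.074127   261.84570703  54.        ]
 [506.30656051 137.1896847   54.        ]
 [673.79412064  90.89068881  54.        ]] ((607.3805541992188, 176.17584228515625), (129.4136962890625, 173.7686309814453), 74.4157943725586)
```

View pics/wbz.png

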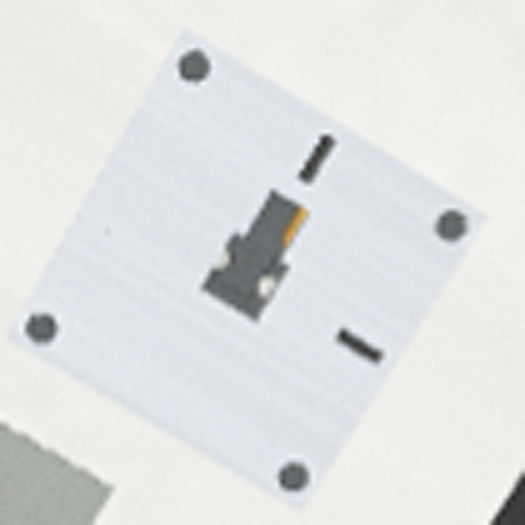

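Emit:
{"op": "move_arm", "data": {
  "linear": [
    [0.877,0,-0.586],
    [0.877,0,-0.586],
    [0.877,0,-0.586],
    [0.877,0,-0.586],
    [0.877,0,-0.586],
    [0.877,0,-0.586],
    [0.877,0,-0.586],
    [0.877,0,-0.586],
    [0.877,0,-0.586],
    [0.877,0,-0.586],
    [0.877,0,-0.586],
    [0.877,0,-0.586]
  ],
  "twist": [
    [0,0.94,0],
    [0,0.94,0],
    [0,0.94,0],
    [0,0.94,0],
    [0,0.94,0],
    [0,0.94,0],
    [0,0.94,0],
    [0,0.94,0],
    [0,0.94,0],
    [0,0.94,0],
    [0,0.94,0],
    [0,0.94,0]
  ],
  "hand": [1,1,1,1,1,1,1,1,1,1,1,1]
}}

```text
time: 3.37
tool_pos: [469.8, -120.3, 261.5]
tcp_rot: [-90.0, 0.0, -159.4]
ft_force: [-0.1, 0.5, -0.7]
finger_gap: 85.8
```

Run:
```python
from h import *
go([470,-310,235],-168.4)
```

```text
t 3.37 pos [ 469.8 -120.3  261.5] rot [-8.9970e+01  1.0000e-02 -1.5944e+02] q [-20.4 -11.3 100.5  -0.   90.8 139. ] F [-0.1  0.5 -0.7] gap 85.8
linear [0.2215 0.0886 0.5923] twist [-0.0003  0.0996 -0.0001]
```

The slot faces the x bar. The keyway is at about (607.3, 176.2), yaw -15.5, and the screws, hole and box outline all agree on that. Next I'll look at the key.

Emit:
{"op": "move_arm", "data": {
  "linear": [
    [0.222,0.089,0.592],
    [0.222,0.089,0.592],
    [0.222,0.089,0.592],
    [0.222,0.089,0.592],
    [0.222,0.089,0.592],
    [0.222,0.089,0.592],
    [0.222,0.089,0.592]
  ],
  "twist": [
    [0,0.1,0],
    [0,0.1,0],
    [0,0.1,0],
    [0,0.1,0],
    [0,0.1,0],
    [0,0.1,0],
    [0,0.1,0]
  ],
  "hand": [1,1,1,1,1,1,1]
}}

```text
time: 3.95
tool_pos: [469.2, -311.0, 234.2]
tcp_rot: [-90.0, -0.0, -168.4]
ft_force: [0.1, 0.4, 0.4]
finger_gap: 85.5
```

Run:
```python
from h import *
d=snap('wrist'); 
P=cloud(d)
near=np.hypot(P[...,0]-471,P[...,1]+317)<45
k=near&(abs(P[...,2]-45)<2.5); print(cv2.minAreaRect(P[k][:,:2].astype(np.float32)),P[k][:,2].mean())
for lo,hi in((58,82),(72,83),(83,95)):
    k=near&(P[...,2]>lo)&(P[...,2]<hi)
    if k.sum()>3:
        v,u=np.nonzero(k);print(lo,k.sum(),cv2.minAreaRect(P[k][:,:2].astype(np.float32)),P[k].mean(0),(u.min(),v.min(),u.max(),v.max()))
v,u=np.nonzero(near&(P[...,2]>40)); x0,y0,x1,y1=u.min(),v.min(),u.max(),v.max();print(x0,y0,x1,y1)
save(d,'wk',(max(x0-10,0),max(y0-10,0),x1+10,y1+10),5)
go([471,-317.5,140],-168.5)
```

```text
((469.6386413574219, -318.4459228515625), (50.16215515136719, 59.893798828125), 11.606561660766602) 45.20191114684946
58 34 ((472.7412109375, -335.19573974609375), (6.568541049957275, 1.788233757019043), 1.306575059890747) [ 473.27638077 -335.45637358   70.81870203] (np.int64(278), np.int64(160), np.int64(286), np.int64(166))
72 18 ((472.7149963378906, -335.27545166015625), (1.7168482542037964, 6.576842784881592), 89.2969970703125) [ 472.97443343 -335.44325592   77.65395174] (np.int64(278), np.int64(163), np.int64(286), np.int64(166))
83 356 ((469.56195068359375, -318.95574951171875), (6.338608741760254, 34.3612060546875), 11.586434364318848) [ 470.07858031 -320.30336713   88.27232065] (np.int64(278), np.int64(165), np.int64(286), np.int64(207))
84 143 476 419
t 4.0 pos [ 469.6 -310.   234.6] rot [-9.0020e+01 -1.0000e-02 -1.6834e+02] q [-38.7   1.7  91.1   0.   87.3 129.7] F [-0.6  0.8 -0.8] gap 85.3
linear [0.0006 0.3152 0.0256] twist [0.0003 0.0017 0.0001]
```

View pics/wk.png

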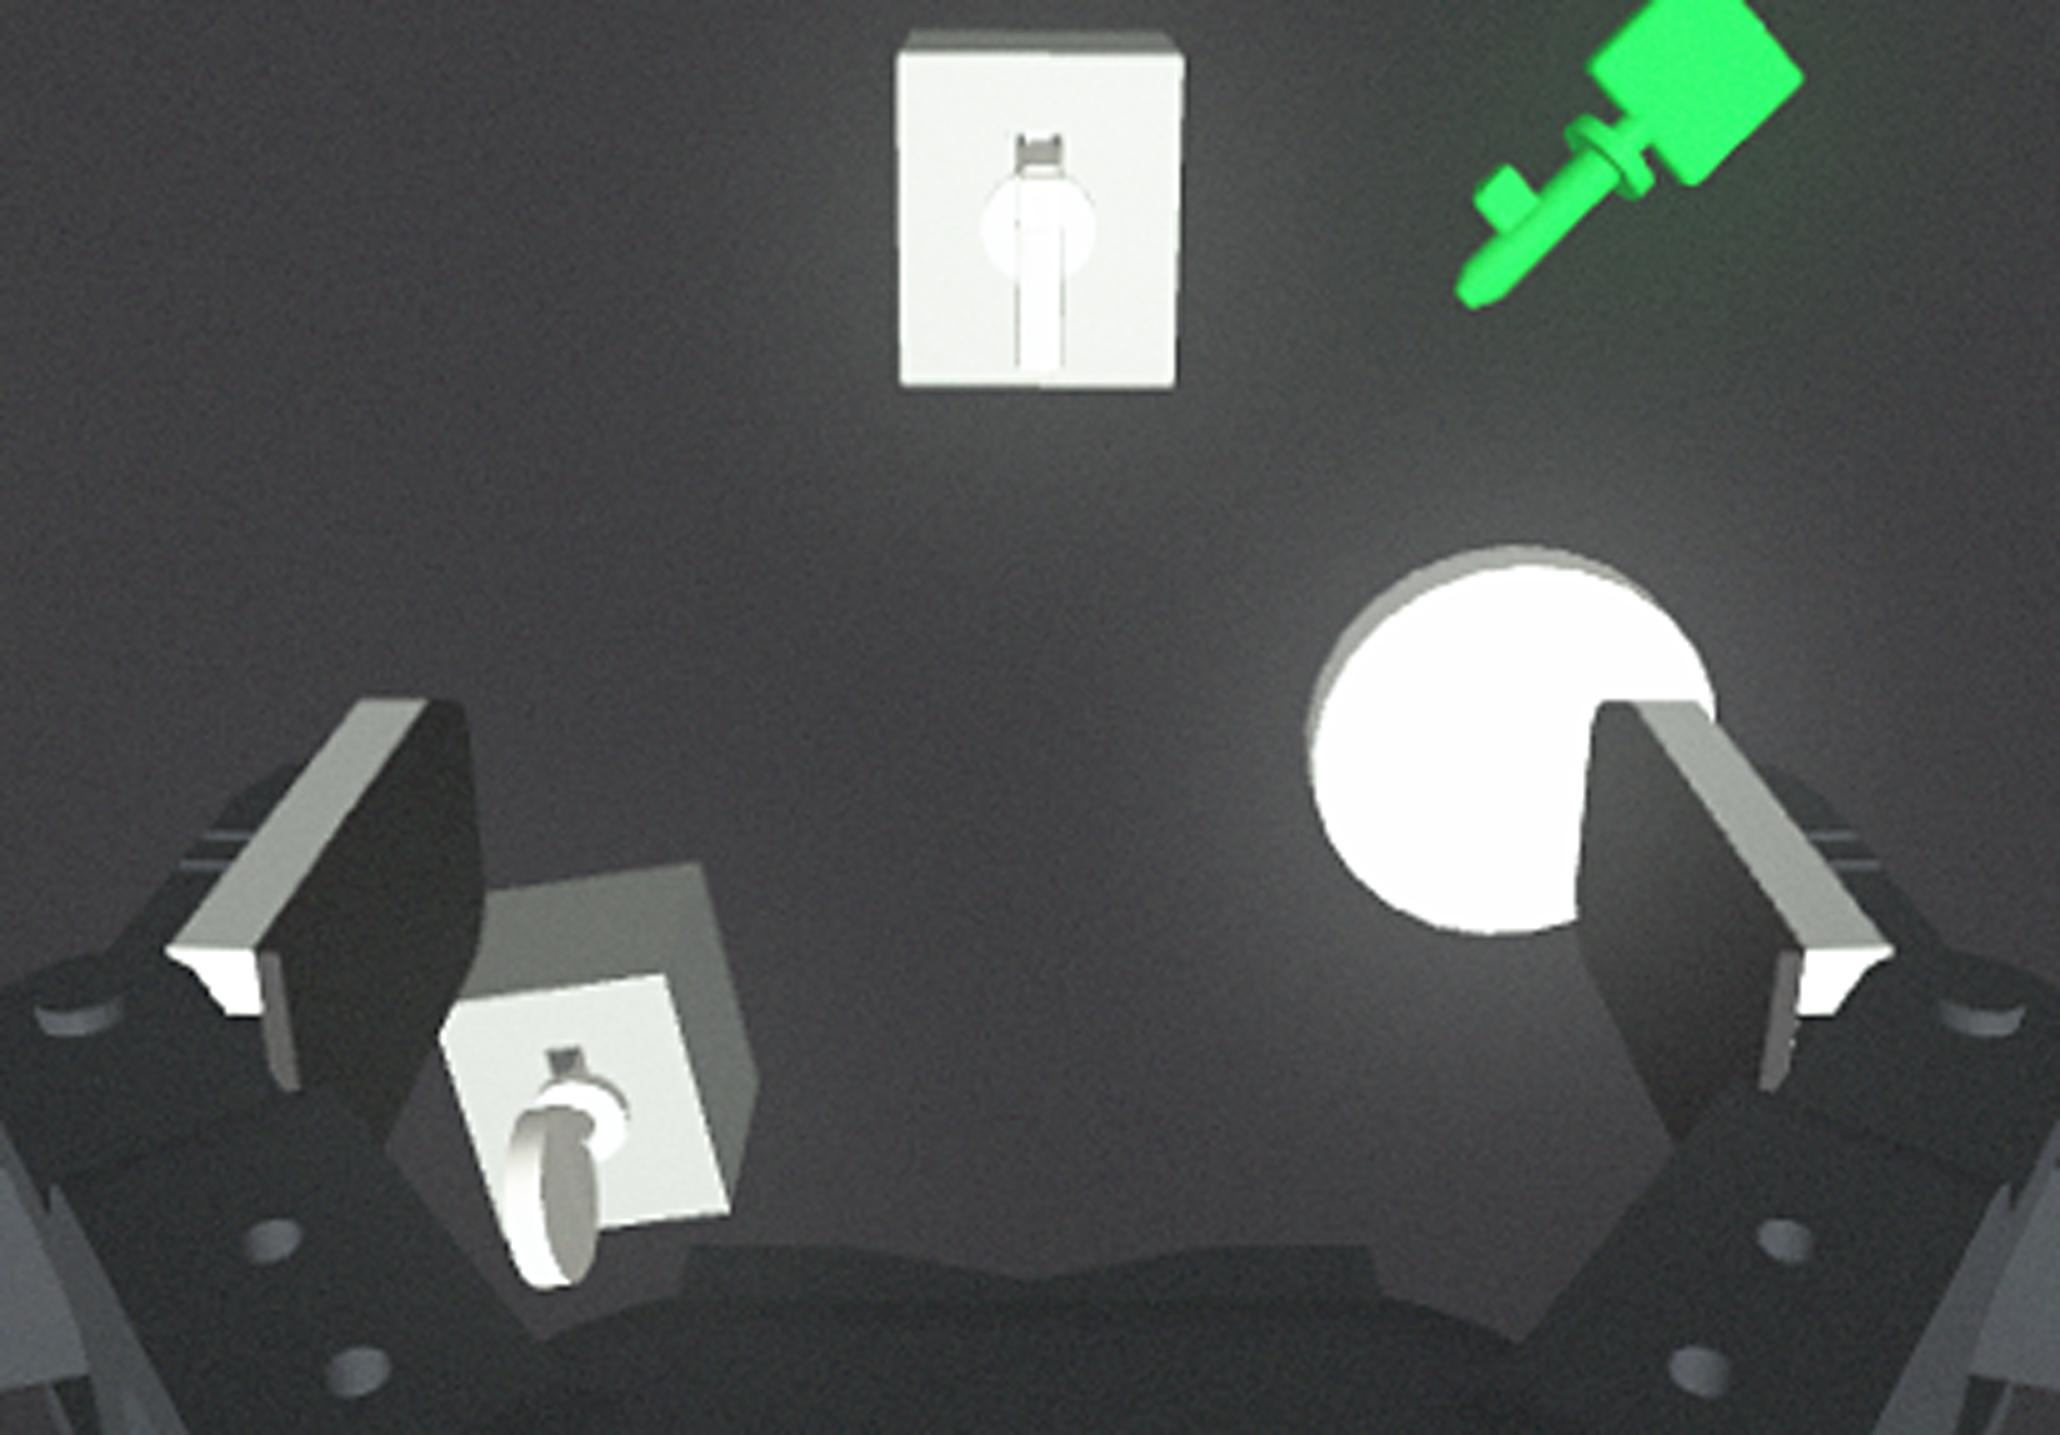

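The key's slot, and the step on its bow, are on the image-top side, so the lug faces about -78.5°. The stand top is 45.2 mm high and 60x50 mm, and the bow is 34 mm wide, all as given. For wrist range I'll grip at yaw +11.5, so I turn 180° first and re-measure.

Emit:
{"op": "move_arm", "data": {
  "linear": [
    [0.006,0.1,0.028],
    [0.006,0.1,0.028],
    [0.006,0.1,0.028],
    [0.006,0.1,0.028],
    [0.006,0.1,0.028],
    [0.006,0.1,0.028],
    [0.006,0.1,0.028],
    [0.006,0.1,0.028],
    [0.006,0.1,0.028],
    [0.006,0.1,0.028],
    [0.006,0.1,0.028],
    [0.006,0.1,0.028]
  ],
  "twist": [
    [0,-0.9,0],
    [0,-0.9,0],
    [0,-0.9,0],
    [0,-0.9,0],
    [0,-0.9,0],
    [0,-0.9,0],
    [0,-0.9,0],
    [0,-0.9,0],
    [0,-0.9,0],
    [0,-0.9,0],
    [0,-0.9,0],
    [0,-0.9,0]
  ],
  "hand": [1,1,1,1,1,1,1,1,1,1,1,1]
}}

```text
time: 5.0
tool_pos: [470.2, -317.0, 205.3]
tcp_rot: [-90.0, 0.0, -86.7]
ft_force: [0.2, 0.4, -0.1]
finger_gap: 85.3
```

Emit:
{"op": "move_arm", "data": {
  "linear": [
    [0,0,0],
    [0,0,0],
    [0,0,0],
    [0,0,0],
    [0,0,0],
    [0,0,0],
    [0,0,0],
    [0,0,0],
    [0,0,0],
    [0,0,0],
    [0,0,0],
    [0,0,0]
  ],
  "twist": [
    [0,-0.9,0],
    [0,-0.9,0],
    [0,-0.9,0],
    [0,-0.9,0],
    [0,-0.9,0],
    [0,-0.9,0],
    [0,-0.9,0],
    [0,-0.9,0],
    [0,-0.9,0],
    [0,-0.9,0],
    [0,-0.9,0],
    [0,-0.9,0]
  ],
  "hand": [1,1,1,1,1,1,1,1,1,1,1,1]
}}

```text
time: 6.0
tool_pos: [470.9, -315.4, 205.9]
tcp_rot: [-90.0, -0.1, -5.0]
ft_force: [-0.1, 0.6, -0.3]
finger_gap: 85.4
```

Run:
```python
from h import *
go([469.7,-318.6,204],11.5)
```

```text
t 6.0 pos [ 470.9 -315.4  205.9] rot [-90.    -0.09  -5.02] q [-39.    3.   92.7   0.   84.3 -34. ] F [-0.1  0.6 -0.3] gap 85.4
linear [-0.003   0.0064 -0.011 ] twist [ 0.0002 -0.1836  0.001 ]
```

Emit:
{"op": "move_arm", "data": {
  "linear": [
    [-0.003,0.006,-0.011],
    [-0.003,0.006,-0.011],
    [-0.003,0.006,-0.011],
    [-0.003,0.006,-0.011]
  ],
  "twist": [
    [0,-0.184,0.001],
    [0,-0.184,0.001],
    [0,-0.184,0.001],
    [0,-0.184,0.001]
  ],
  "hand": [0.2,0.2,0.2,0.2]
}}

```text
time: 6.33
tool_pos: [470.3, -317.2, 204.8]
tcp_rot: [-90.0, -0.0, 11.9]
ft_force: [-0.3, 1.5, 0.8]
finger_gap: 51.0
```

Run:
```python
from h import *
d=snap('wrist'); P=cloud(d)
near=np.hypot(P[...,0]-470,P[...,1]+318)<45
k=near&(abs(P[...,2]-45)<2.5); print(cv2.minAreaRect(P[k][:,:2].astype(np.float32)),P[k][:,2].mean())
for lo,hi in((83,89.5),(89.5,96),(83,96)):
    k=near&(P[...,2]>lo)&(P[...,2]<hi)
    if k.sum()>3:
        v,u=np.nonzero(k);print(lo,k.sum(),cv2.minAreaRect(P[k][:,:2].astype(np.float32)),P[k].mean(0),(u.min(),v.min(),u.max(),v.max()))
save(d,'wk2',(150,60,430,270),2.5)
go([469.7,-318.6,120],11.5)
```

```text
((469.9779968261719, -318.2998046875), (50.15626907348633, 60.25271224975586), 11.14768123626709) 45.18561275373729
83 351 ((469.3013610839844, -313.9420166015625), (6.534754276275635, 25.314281463623047), 11.937331199645996) [ 469.29745835 -313.93429933   86.77141079] (np.int64(273), np.int64(182), np.int64(282), np.int64(217))
89.5 102 ((472.56683349609375, -329.3644104003906), (6.447139739990234, 7.427343845367432), 11.736871719360352) [ 472.25676585 -329.31544079   92.53842876] (np.int64(273), np.int64(217), np.int64(282), np.int64(228))
83 453 ((470.0076599121094, -317.2829895019531), (6.534754276275635, 32.14391326904297), 11.937331199645996) [ 469.96379249 -317.39760271   88.06994464] (np.int64(273), np.int64(182), np.int64(282), np.int64(228))
t 6.38 pos [ 470.3 -317.4  204.7] rot [-9.004e+01 -3.000e-02  1.164e+01] q [-39.2   3.2  92.6   0.   84.2 -50.8] F [0.8 0.7 0.3] gap 51.3
linear [-0.0028  0.2824 -0.0034] twist [0.0004 0.0016 0.0004]
```

View pics/wk2.png

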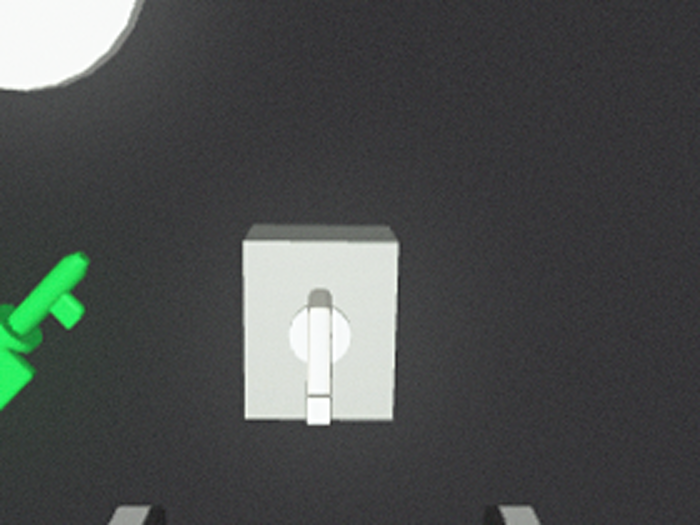

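The step is at y≈-329, which confirms the lug faces -78.4°. Stand and bow agree on an axis of (469.8,-318.3). Descending to grip.

Emit:
{"op": "move_arm", "data": {
  "linear": [
    [-0.002,0.1,-0.003],
    [-0.002,0.2,-0.003],
    [-0.002,0.3,-0.003],
    [-0.002,0.37,-0.003],
    [-0.002,0.42,-0.003],
    [-0.002,0.46,-0.003],
    [-0.002,0.495,-0.003],
    [-0.002,0.495,-0.003],
    [-0.002,0.495,-0.003]
  ],
  "twist": [
    [0,0,0],
    [0,0,0],
    [0,0,0],
    [0,0,0],
    [0,0,0],
    [0,0,0],
    [0,0,0],
    [0,0,0],
    [0,0,0]
  ],
  "hand": [-0.3,-0.3,-0.3,-0.3,-0.3,-0.3,-0.3,-0.3,-0.3]
}}

```text
time: 7.13
tool_pos: [470.1, -318.3, 56.4]
tcp_rot: [-90.0, -0.0, 11.6]
ft_force: [-0.2, 0.3, 0.3]
finger_gap: 29.7
```

Run:
```python
from h import *
go([469.8,-318.4,56],11.6)
```

```text
t 7.13 pos [ 470.1 -318.3   56.4] rot [-9.003e+01 -3.000e-02  1.164e+01] q [-39.3  11.3 100.1   0.   68.6 -50.9] F [-0.2  0.3  0.3] gap 29.7
linear [-0.0012  0.0014 -0.0001] twist [0.0004 0.0004 0.0003]
```

Emit:
{"op": "move_arm", "data": {
  "linear": [
    [-0.001,0.001,0],
    [-0.001,0.001,0],
    [-0.001,0.001,0],
    [-0.001,0.001,0],
    [-0.001,0.001,0],
    [-0.001,0.001,0],
    [-0.001,0.001,0],
    [-0.001,0.001,0],
    [-0.001,0.001,0]
  ],
  "twist": [
    [0,0,0],
    [0,0,0],
    [0,0,0],
    [0,0,0],
    [0,0,0],
    [0,0,0],
    [0,0,0],
    [0,0,0],
    [0,0,0]
  ],
  "hand": [-0.6,-0.8,-1,-1,-1,-1,-1,-1,-1],
  "force": 70
}}

```text
time: 7.88
tool_pos: [470.5, -319.1, 57.6]
tcp_rot: [-90.1, -0.1, 11.6]
ft_force: [-2.0, 0.1, 5.4]
finger_gap: 5.9
```

Run:
```python
from h import *
go([469.8,-318.4,160],11.6)
```

```text
t 7.88 pos [ 470.5 -319.1   57.6] rot [-90.14  -0.1   11.63] q [-39.3  11.2 100.   -0.   68.6 -50.9] F [-2.   0.1  5.4] gap 5.9
linear [-0.0012 -0.3413  0.002 ] twist [0.0015 0.0003 0.0011]
```

Emit:
{"op": "move_arm", "data": {
  "linear": [
    [0,-0.03,0],
    [0,-0.07,0],
    [0,-0.12,0],
    [0,-0.17,0],
    [0,-0.22,0],
    [0,-0.3,0],
    [0,-0.36,0],
    [0,-0.38,0],
    [0,-0.38,0]
  ],
  "twist": [
    [0,0,0],
    [0,0,0],
    [0,0,0],
    [0,0,0],
    [0,0,0],
    [0,0,0],
    [0,0,0],
    [0,0,0],
    [0,0,0]
  ],
  "hand": [-1,-1,-1,-1,-1,-1,-1,-1,-1]
}}

```text
time: 8.63
tool_pos: [471.6, -319.9, 174.8]
tcp_rot: [-90.4, -0.3, 11.6]
ft_force: [-0.4, -0.2, -1.9]
finger_gap: 6.0
```

Run:
```python
from h import *
go([560,-100,190],45)
print(onplane(snap('top'),[(293,135),(350,132),(405,155),(398,155)],0).round())
```

```text
t 8.63 pos [ 471.6 -319.9  174.8] rot [-90.36  -0.29  11.63] q [-39.3   4.3  94.6  -0.   80.6 -50.9] F [-0.4 -0.2 -1.9] gap 6.0
linear [ 0.4367 -0.0525  0.6583] twist [ 0.0048 -0.3708  0.002 ]
[[ 779.   83.    0.]
 [ 791.  -70.    0.]
 [ 731. -217.    0.]
 [ 731. -198.    0.]]
```

Emit:
{"op": "move_arm", "data": {
  "linear": [
    [0.08,-0.02,0.12],
    [0.16,-0.05,0.24],
    [0.24,-0.05,0.36],
    [0.32,-0.05,0.48],
    [0.4,-0.05,0.6],
    [0.437,-0.052,0.658],
    [0.437,-0.052,0.658],
    [0.437,-0.052,0.658]
  ],
  "twist": [
    [0.005,-0.06,0.002],
    [0.005,-0.13,0.002],
    [0.005,-0.2,0.002],
    [0.005,-0.27,0.002],
    [0.005,-0.34,0.002],
    [0.005,-0.37,0.002],
    [0.005,-0.37,0.002],
    [0.005,-0.37,0.002]
  ],
  "hand": [-1,-1,-1,-1,-1,-1,-1,-1]
}}

```text
time: 9.35
tool_pos: [558.8, -97.4, 186.0]
tcp_rot: [-89.7, 0.1, 45.1]
ft_force: [0.0, -0.2, -2.5]
finger_gap: 6.2
```

Run:
```python
from h import *
go([607.3,176.2,160],74.5)
```

```text
t 9.35 pos [558.8 -97.4 186. ] rot [-89.68   0.1   45.11] q [-15.1   4.2  93.5   0.1  82.6 -60.2] F [ 0.  -0.2 -2.5] gap 6.2
linear [0.7603 0.0884 0.5285] twist [-3.800e-03 -3.265e-01 -2.000e-04]
```

Emit:
{"op": "move_arm", "data": {
  "linear": [
    [0.1,0,0.07],
    [0.2,0,0.14],
    [0.3,0.02,0.21],
    [0.4,0.04,0.28],
    [0.5,0.06,0.35],
    [0.6,0.08,0.42],
    [0.68,0.088,0.48],
    [0.74,0.088,0.51],
    [0.76,0.088,0.528],
    [0.76,0.088,0.528],
    [0.76,0.088,0.528]
  ],
  "twist": [
    [-0.004,-0.04,0],
    [-0.004,-0.08,0],
    [-0.004,-0.12,0],
    [-0.004,-0.17,0],
    [-0.004,-0.21,0],
    [-0.004,-0.25,0],
    [-0.004,-0.29,0],
    [-0.004,-0.326,0],
    [-0.004,-0.326,0],
    [-0.004,-0.326,0],
    [-0.004,-0.326,0]
  ],
  "hand": [-1,-1,-1,-1,-1,-1,-1,-1,-1,-1,-1]
}}

```text
time: 10.27
tool_pos: [607.0, 174.6, 159.2]
tcp_rot: [-90.0, 0.1, 74.3]
ft_force: [0.9, -0.6, -1.4]
finger_gap: 5.7
```

Run:
```python
from h import *
d=snap('wrist'); save(d,'wi',(130,90,430,315),2.5)
box(d,(0,0,559,419)) if 0 else None
e=snap('scene'); np.save('sc.npy',e['frame'])
go([607.3,176.2,118],74.5)
```

```text
t 10.37 pos [607.3 174.1 159.8] rot [-8.999e+01  7.000e-02  7.429e+01] q [ 11.4  14.7  84.6  -0.1  80.7 -62.9] F [ 0.1 -0.2 -0.8] gap 6.1
linear [0.0069 0.1393 0.0018] twist [-0.0001 -0.0024 -0.0008]
```

View pics/wi.png

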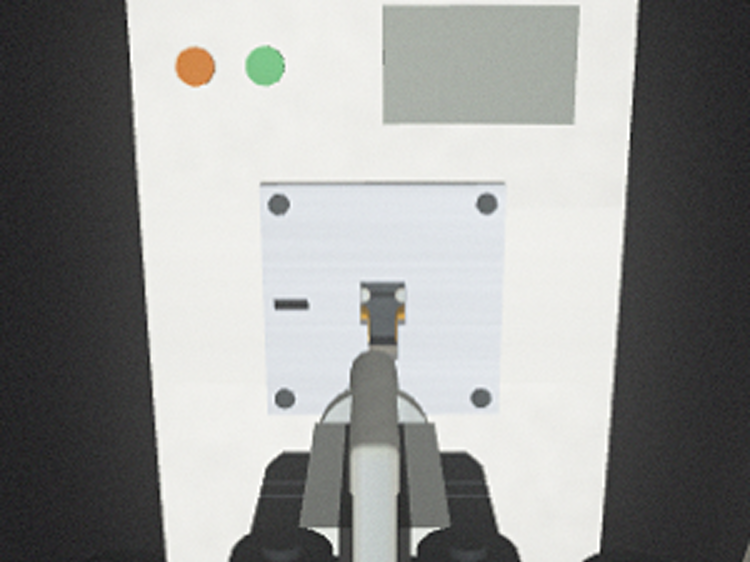

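The wrist view shows the stem tip at crop (375,350) and the keyhole at about (383,303), with the lug side toward the bottom. The key is about 2 mm to the left. I'll measure both from this same view so that calibration errors cancel.

Run:
```python
from box import *
d=snap('wrist'); s=d['s']
R0=Ro.from_euler('xyz',s['tcp_rot'],degrees=True)
g=cv2.cvtColor(d['frame'],cv2.COLOR_RGB2GRAY)
m=(g[160:260,230:340]<130).astype(np.uint8); n,l,st,c=cv2.connectedComponentsWithStats(m)
sc=[]
for i in range(1,n):
    if 20<st[i,4]<90:
        p=c[i]+[230,160]; w=onplane(d,[p],60)[0]; print(p.round(1),st[i,2:],w.round(1)); 
        if st[i,2]<11: sc.append(w)
sc=np.array(sc); C=sc.mean(0); print(len(sc),'plate centre',C.round(2),'tool rel',R0.inv().apply(C-s['tool_pos']).round(2))
sc=sc[np.argsort((R0.inv().apply(sc-s['tool_pos']))[:,0])]; a=sc[0]-sc[1]; print('pair angles',np.degrees(np.arctan2(a[1],a[0])),np.degrees(np.arctan2(*(sc[2]-sc[3])[[1,0]])), np.degrees(np.arctan2(*(sc[3]-sc[0])[[1,0]])))
zt=s['tool_pos'][2]-50.6; print('tip',R0.inv().apply(onplane(d,[(280,230)],zt)[0]-s['tool_pos']).round(2))
for row in (232,236,240,246,252,258): print(row,g[row,262:300])
```

```text
[241.7 170.5] [ 8  8 51] [574.3 157.5  60. ]
[324.7 170.2] [ 8  7 46] [588.7 209.6  60. ]
[246.9 210.6] [13  4 46] [601.2 152.8  60. ]
[244.1 248.1] [ 7  7 41] [626.5 143.   60. ]
[322.5 248. ] [ 8  7 42] [641.  195.2  60. ]
4 plate centre [607.63 176.31  60.  ] tool rel [ 2.35 99.8   0.24]
pair angles 164.54691485500553 164.64091719126392 29.522729572834894
tip [ 0.11 50.6   3.11]
232 [226 225 224 226 225 227 226 224 226 229 209 144 103 108 111 116 117 116
 120 121 115 114 115 119 133 132 134 162 227 224 225 225 224 225 223 225
 226 226]
236 [226 226 228 225 226 226 227 230 214  96 104 111 111 112 117 118 119 120
 122 120 118 118 118 118 115 120 191 231 227 229 229 227 226 227 227 226
 228 228]
240 [226 225 226 224 224 224 227 229  91 106 110 114 117 117 116 116 120 121
 116 120 122 121 122 119 116 111 121 218 227 227 226 226 227 228 226 226
 226 226]
246 [223 224 229 228 229 192 133 133 109 103 116 116 115 121 120 117 121 120
 119 120 121 123 119 118 117 115 112 136 163 188 220 230 227 226 225 224
 226 225]
252 [105 143 197 209 207 204 203 203 149 101 115 115 116 118 122 120 123 121
 121 121 121 121 121 121 119 117 121 217 210 205 205 202 185 156 107 132
 201 225]
258 [192 191 191 191 191 188 190 178 125 108 113 117 118 122 122 120 122 122
 120 121 123 124 122 122 118 120 119 164 185 183 188 186 185 186 189 189
 191 181]
```

Run:
```python
from h import *
go([608.1,176.1,116],74.6)
```

```text
t 10.42 pos [607.3 174.2 160. ] rot [-9.000e+01  5.000e-02  7.429e+01] q [ 11.4  14.7  84.6  -0.   80.7 -62.9] F [ 0.3  0.3 -1.2] gap 5.7
linear [ 0.007   0.1467 -0.0007] twist [ 0.     -0.0034 -0.0006]
```

Emit:
{"op": "move_arm", "data": {
  "linear": [
    [0.007,0.03,-0.001],
    [0.007,0.06,-0.001],
    [0.007,0.09,-0.001],
    [0.007,0.12,-0.001],
    [0.007,0.14,-0.001],
    [0.007,0.147,-0.001],
    [0.007,0.147,-0.001],
    [0.007,0.147,-0.001]
  ],
  "twist": [
    [0,-0.003,0],
    [0,-0.003,0],
    [0,-0.003,0],
    [0,-0.003,0],
    [0,-0.003,0],
    [0,-0.003,0],
    [0,-0.003,0],
    [0,-0.003,0]
  ],
  "hand": [-1,-1,-1,-1,-1,-1,-1,-1]
}}

```text
time: 11.08
tool_pos: [608.2, 176.1, 115.9]
tcp_rot: [-90.0, 0.1, 74.6]
ft_force: [0.4, 1.1, -0.9]
finger_gap: 5.9
```

Run:
```python
from h import *
d=snap('wrist'); save(d,'wi2',(180,100,380,250),3.5)
go([608.1,176.1,104],74.6)
```

```text
t 11.13 pos [608.5 176.2 116.4] rot [-9.005e+01  3.000e-02  7.457e+01] q [ 11.5  17.   86.6  -0.1  76.4 -63. ] F [ 0.8  0.1 -1.4] gap 5.9
linear [-0.0008  0.0414  0.0014] twist [ 0.0005 -0.0003 -0.0004]
```

View pics/wi2.png

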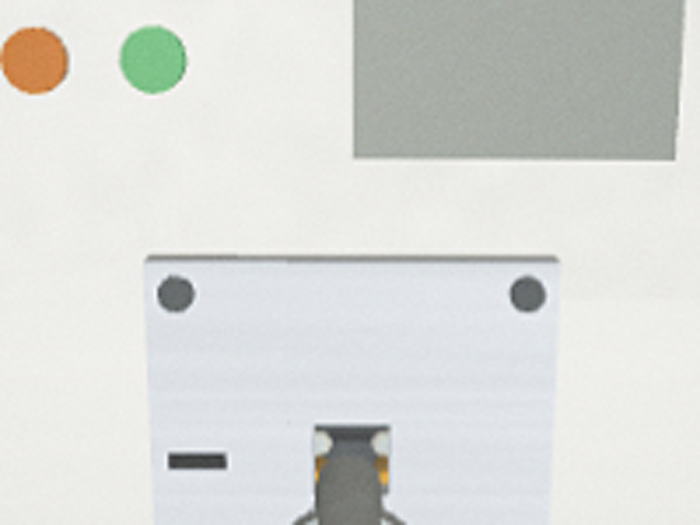

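The stem (316–384, centre 350) lies over the hole (314–390, centre 352), so it is aligned. I'll insert slowly.

Emit:
{"op": "move_arm", "data": {
  "linear": [
    [-0.001,0.01,0.001],
    [-0.001,0.018,0.001],
    [-0.001,0.026,0.001],
    [-0.001,0.034,0.001],
    [-0.001,0.042,0.001],
    [-0.001,0.042,0.001]
  ],
  "twist": [
    [0,0,0],
    [0,0,0],
    [0,0,0],
    [0,0,0],
    [0,0,0],
    [0,0,0]
  ],
  "hand": [-1,-1,-1,-1,-1,-1]
}}

```text
time: 11.63
tool_pos: [607.7, 175.9, 102.9]
tcp_rot: [-90.0, 0.1, 74.6]
ft_force: [1.2, 0.4, -1.1]
finger_gap: 6.2
```

Run:
```python
from h import *
go([608.1,176.1,97],74.6)
```

```text
t 11.63 pos [607.7 175.9 102.9] rot [-8.998e+01  7.000e-02  7.457e+01] q [ 11.5  17.7  87.3  -0.1  75.1 -63. ] F [ 1.2  0.4 -1.1] gap 6.2
linear [ 0.0011  0.0197 -0.0011] twist [-0.0002 -0.0003 -0.0007]
```

Emit:
{"op": "move_arm", "data": {
  "linear": [
    [0.001,0.007,-0.001],
    [0.001,0.013,-0.001],
    [0.001,0.02,-0.001],
    [0.001,0.025,-0.001],
    [0.001,0.03,-0.001],
    [0.001,0.03,-0.001]
  ],
  "twist": [
    [0,0,0],
    [0,0,0],
    [0,0,0],
    [0,0,0],
    [0,0,0],
    [0,0,0]
  ],
  "hand": [-1,-1,-1,-1,-1,-1]
}}

```text
time: 12.13
tool_pos: [608.7, 176.0, 93.9]
tcp_rot: [-90.1, 0.0, 74.6]
ft_force: [5.7, -0.8, -4.9]
finger_gap: 6.0
```

Run:
```python
from h import *
go([608.1,176.1,85],74.6)
```

```text
t 12.13 pos [608.7 176.   93.9] rot [-9.007e+01  4.000e-02  7.456e+01] q [ 11.5  18.3  87.5  -0.1  74.2 -63. ] F [ 5.7 -0.8 -4.9] gap 6.0
linear [-0.0002  0.0297  0.0021] twist [ 0.0008 -0.0004 -0.0005]
```

Emit:
{"op": "move_arm", "data": {
  "linear": [
    [0,0.008,0],
    [0,0.016,0],
    [0,0.024,0],
    [0,0.03,0],
    [0,0.03,0]
  ],
  "twist": [
    [0.001,0,0],
    [0.001,0,0],
    [0.001,0,0],
    [0.001,0,0],
    [0.001,0,0]
  ],
  "hand": [-1,-1,-1,-1,-1]
}}

```text
time: 12.55
tool_pos: [609.6, 176.1, 85.7]
tcp_rot: [-90.1, -0.0, 74.6]
ft_force: [3.7, -0.3, 1.2]
finger_gap: 5.7
```

Run:
```python
from h import *
go([608.7,176.1,75],74.6); print(r.sense()['wrist_torque'])
```

```text
t 12.55 pos [609.6 176.1  85.7] rot [-9.008e+01 -1.000e-02  7.456e+01] q [ 11.5  18.8  87.7  -0.   73.3 -63. ] F [ 3.7 -0.3  1.2] gap 5.7
linear [-0.0008  0.0355  0.003 ] twist [ 0.0009 -0.0005  0.0001]
[-0.02393647 -0.89183255  0.00579217]
```

Emit:
{"op": "move_arm", "data": {
  "linear": [
    [0,0.008,0],
    [0,0.016,0],
    [0,0.022,0],
    [0,0.028,0],
    [0,0.028,0]
  ],
  "twist": [
    [0.001,0,0],
    [0.001,0,0],
    [0.001,0,0],
    [0.001,0,0],
    [0.001,0,0]
  ],
  "hand": [-1,-1,-1,-1,-1]
}}

```text
time: 12.97
tool_pos: [610.0, 176.2, 78.4]
tcp_rot: [-90.0, -0.0, 74.6]
ft_force: [-1.9, -1.0, 9.3]
finger_gap: 6.2
```

Run:
```python
from h import *
go([609.2,176.1,71],74.6); print(r.sense()['wrist_torque'])
d=snap('scene'); save(d,'s2',(245,125,385,230),5)
d=snap('wrist');save(d,'w3')
```

```text
t 12.97 pos [610.  176.2  78.4] rot [-9.003e+01 -3.000e-02  7.456e+01] q [ 11.5  19.4  87.9   0.   72.7 -63.1] F [-1.9 -1.   9.3] gap 6.2
linear [-0.001   0.0246  0.0025] twist [ 0.0003 -0.0005  0.0004]
[-0.07646628  0.3484547   0.02494048]
```

View pics/s2.png

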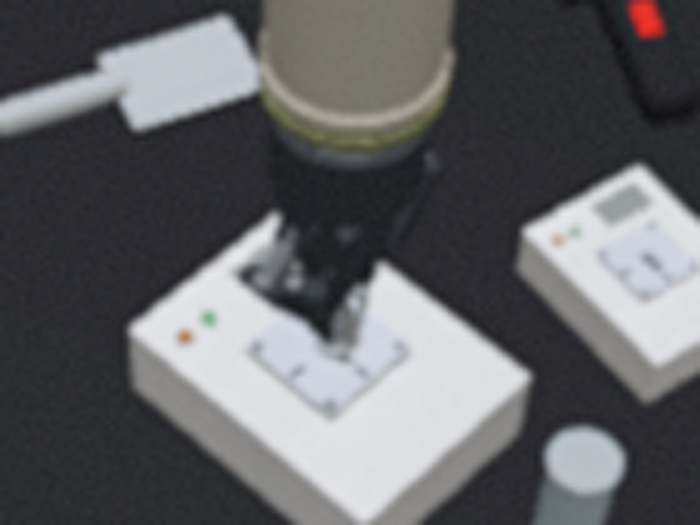

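Emit:
{"op": "move_arm", "data": {
  "linear": [
    [0,0.007,0],
    [0,0.014,0],
    [0,0.02,0],
    [0,0.025,0],
    [0,0.025,0]
  ],
  "twist": [
    [0,0,0],
    [0,0,0],
    [0,0,0],
    [0,0,0],
    [0,0,0]
  ],
  "hand": [-1,-1,-1,-1,-1]
}}

```text
time: 13.48
tool_pos: [609.5, 176.6, 72.5]
tcp_rot: [-89.9, -0.0, 74.6]
ft_force: [-8.0, -0.0, 17.9]
finger_gap: 6.0
```

Run:
```python
from h import *
go([609.2,176.1,69],74.6); print(r.sense()['wrist_torque'])
```

```text
t 13.48 pos [609.5 176.6  72.5] rot [-8.995e+01 -4.000e-02  7.457e+01] q [ 11.5  19.7  88.1   0.1  72.2 -63.1] F [-8.  -0.  17.9] gap 6.0
linear [-0.0019  0.0116  0.0003] twist [-0.0006 -0.0004  0.0005]
[0.03447832 1.79517774 0.03318605]
```

Emit:
{"op": "move_arm", "data": {
  "linear": [
    [0,0.006,0.001],
    [0,0.01,0.001],
    [0,0.01,0.001],
    [0,0.01,0.001]
  ],
  "twist": [
    [0,0,0],
    [0,0,0],
    [0,0,0],
    [0,0,0]
  ],
  "hand": [-1,-1,-1,-1]
}}

```text
time: 13.82
tool_pos: [609.5, 176.7, 72.4]
tcp_rot: [-90.0, -0.0, 74.6]
ft_force: [-9.3, -3.9, 24.4]
finger_gap: 5.9
```

Run:
```python
from h import *
go([609,176.4,69],74.6); print(r.sense()['wrist_torque'])
d=snap('wrist');save(d,'w4',(150,130,410,330),2.7)
```

```text
t 13.82 pos [609.5 176.7  72.4] rot [-8.998e+01 -5.000e-02  7.457e+01] q [ 11.5  19.7  88.1   0.1  72.1 -63.1] F [-9.3 -3.9 24.4] gap 5.9
linear [-0.0014  0.0115  0.0012] twist [-0.0002 -0.0003  0.0005]
[-0.48286165  1.97903657 -0.00795262]
```

View pics/w4.png

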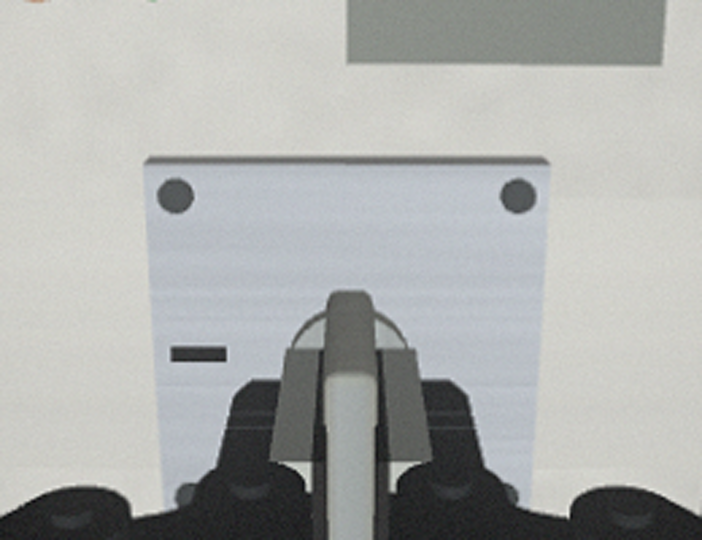

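The collar sits on the plate: there was no further travel at 24 N, and the TCP at 72.4 matches the expected 72.6. Now I'll turn clockwise while keeping a light push.

Emit:
{"op": "move_arm", "data": {
  "linear": [
    [0,0.006,0.001],
    [-0.001,0.006,0.001],
    [-0.001,0.006,0.001],
    [-0.002,0.006,0.002],
    [-0.002,0.006,0.002],
    [-0.003,0.006,0.002],
    [-0.003,0.006,0.002],
    [-0.004,0.006,0.002],
    [-0.004,0.006,0.002],
    [-0.004,0.006,0.002]
  ],
  "twist": [
    [0,0.06,0],
    [0,0.12,0],
    [0,0.18,0],
    [0,0.24,0],
    [0,0.3,0],
    [0,0.36,0],
    [0,0.42,0],
    [0,0.48,0],
    [0,0.5,0],
    [0,0.5,0]
  ],
  "hand": [-1,-1,-1,-1,-1,-1,-1,-1,-1,-1]
}}

```text
time: 14.7
tool_pos: [608.7, 176.2, 72.5]
tcp_rot: [-89.9, -0.1, 29.4]
ft_force: [-5.2, -0.1, 16.1]
finger_gap: 6.2
```

Run:
```python
from h import *
go([607.7,175.7,71],-21.9); print(r.sense()['wrist_torque'])
```

```text
t 14.7 pos [608.7 176.2  72.5] rot [-8.993e+01 -6.000e-02  2.945e+01] q [ 11.5  19.6  88.3   0.1  72.1 -18. ] F [-5.2 -0.1 16.1] gap 6.2
linear [-0.0039  0.0051  0.0002] twist [-1.100e-03  5.706e-01  3.000e-04]
[0.02533441 1.11145722 0.11491465]
```

Emit:
{"op": "move_arm", "data": {
  "linear": [
    [-0.001,0.006,0],
    [-0.001,0.006,0],
    [-0.002,0.006,0],
    [-0.002,0.006,0],
    [-0.003,0.006,0],
    [-0.003,0.006,0],
    [-0.004,0.006,0],
    [-0.004,0.006,0],
    [-0.004,0.006,0],
    [-0.004,0.006,0],
    [-0.004,0.006,0],
    [-0.004,0.006,0]
  ],
  "twist": [
    [0,0.06,0],
    [0,0.12,0],
    [0,0.18,0],
    [0,0.24,0],
    [0,0.3,0],
    [0,0.36,0],
    [0,0.42,0],
    [0,0.48,0],
    [0,0.54,0],
    [0,0.575,0],
    [0,0.575,0],
    [0,0.575,0]
  ],
  "hand": [-1,-1,-1,-1,-1,-1,-1,-1,-1,-1,-1,-1]
}}

```text
time: 15.7
tool_pos: [607.7, 176.0, 72.5]
tcp_rot: [-89.9, 0.0, -22.3]
ft_force: [-6.4, -0.7, 16.3]
finger_gap: 5.9
```

Run:
```python
from h import *
go([607.7,175.7,71],-22); print(r.sense()['wrist_torque'])
d=snap('wrist');save(d,'w5',(150,130,410,330),2.7)
```

```text
t 15.7 pos [607.7 176.   72.5] rot [-8.988e+01  3.000e-02 -2.231e+01] q [11.4 19.4 88.5  0.1 72.  33.7] F [-6.4 -0.7 16.3] gap 5.9
linear [ 0.0005  0.0051 -0.0008] twist [-0.0013 -0.0034 -0.0003]
[-0.07137412  1.35939708  0.13336094]
```

View pics/w5.png

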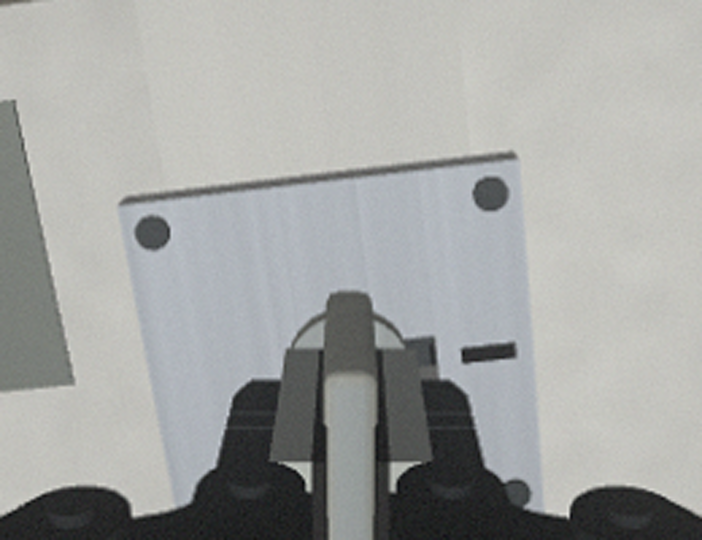

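The bow has turned 97° with the gripper and the slot end at (425,352) is now empty. The collar is still seated. Handing in.

```bash
python3 -c "
from bench import r
print(r.hand_in())"
```

```text
the job is handed in; nothing more can be done
None
```

The square-bowed key is in the large white interlock box, turned about 97° clockwise, and I handed in at about 16 s with the gripper still holding it. The switch angle isn't reported, so I can't confirm directly that the switch made.

**Last checks:**
- **Seating:** tool height was 72.5 mm against the 72.6 mm expected at home. It moved no further under a 24 N push, so the collar is on the plate. About 16 N of downward push was still on at the end.
- **Turn:** the wrist showed a 0.13 N m reaction, in the direction the spring would push back. The last picture shows the bow turned with the fingers and the slot end empty. With the stated play, the switch should be at about 1.5 rad, past the 1.25 rad at which it makes.
- **Grip:** the opening was 5.9 mm on a bow given as 7 mm thick. It stayed at about that value from gripping to the end.

**Didn't fully agree:**
- The tool drifted about 1.5–2 mm in x while the key went in, with side forces up to 9 N, so there was a small error in alignment or grip. The key still seated and turned freely.
- One enlarged picture came out larger than the 800 x 600 limit.
- I viewed 11 pictures against the budget of 10.

The arm did not contact the spare key, the green key or the other items on the planned path. I took no final picture of the whole bench to confirm that.

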